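# Push a graphite mould up out of its stand with the push-out hook

## Robot

A 6-joint arm with a two-finger parallel gripper is mounted at the origin on the work surface. World frame = base frame: x ahead of the robot, y to its left, z up, the work surface at z = 0. Lengths are in m, angles in rad, forces in N, time in s.
With the tool pointing down it reaches from about 0.35 to 0.8 m from the base axis. Payload 7.3 kg.
Tool frame: the origin (TCP) lies between the finger pads; the fingertips stand 25 mm ahead of it and the grasp point (between the pads) lies 6 mm ahead of it (r.tip_extent is the distance from the TCP to the fingertips, in m); z points along the fingers, y is the direction in which the jaws open and shut (so a half turn about z gives the same grasp; the last joint's range is limited). The gripper opens to 85 mm and grips with 20 to 120 N. Pads are 22 mm wide; open, the fingers measure 114 mm over their backs; the gripper's body (76 mm by 85 mm) begins 54 mm behind the grasp point. The pads swing forward as they close: fully open they stand 13 mm farther back than shut.
Start: joints at [0.974, 0.342, 1.524, -0, 1.275, -0.146], TCP at [0.229, 0.473, 0.256] pointing down, gripper open.
Joint ranges: [-2.53, 2.53], [-0.77, 2.02], [0.04, 2.7], [-1, 4.14], [0.28, 2.66], [-3.11, 3.11]. Speed limits (rad/s): [2.57, 2.57, 3.14, 3.14, 3.14, 3.14].

## Interface

Orientations are given as a unit quaternion [x, y, z, w].
In Python, from workcell import r, command_gripper, optics gives the robot as it stands. The module is installed in compiled form; this text tells all that it offers. Calls block until the motion is done:
- r.reach(position, orientation): joint-space move of the TCP to a pose.
- r.move_straight(position, orientation=None, speed=0.15, max_force=None): straight line of the TCP; orientation=None keeps the orientation; speed is the mean speed in m/s. With max_force (N) it stops when the force on the tool has changed by that much, and returns True; else False.
- r.movej(angles): joint-space move.
- command_gripper(opening, force=None): finger opening in m; force is the grip in N (None keeps the last); returns when the fingers have stopped.
- r.hold(seconds).
- r.solve_ik(position, orientation): joint angles nearest the present ones, or None.
- r.read_state(): the state.
- optics.get_image(name): name is "side" or "top" or "wrist"; returns (picture, depth): 384x512x3 uint8, red, green, blue; 384x512 float32, m along the optical axis (not along the pixel's ray), 0 where there is no reading.
- optics.camera_model(name): a dict with "K" (3x3 intrinsics, pixels), "R" (3x3) and "t" (3): a world point X has camera coordinates R X + t; the wrist camera has in their place "tool_from_camera" (4x4, takes a point from camera to tool coordinates, whose origin is the TCP and whose axes are the flange's). Camera axes: x right, y down, z forward; pixel columns grow to the right and rows downward; lengths in m; the calibration is good to about 2 mm. A picture is of the moment at which its call begins: read the wrist's pose just before it. camera_model takes no time and is no camera call.
A pose or a line that the arm cannot do raises r.PlanningError and nothing moves.
- r.finish_job(): hands the job in, once; it reports no verdict.
The state is a dict: "time_s": time; "joint_positions": joint angles; "dq": joint speeds; "tau": joint torques, N m; "eef_pos": TCP position; "eef_rot": TCP orientation; "contact_force": force on the tool from outside, world axes, zero at the start; "torque": the same for the moment, N m; "grip_width": finger opening in m.
Only numpy, scipy, OpenCV 4.12 (cv2) and the standard library are available. Lean on these libraries where they do the work, as an engineer would, in place of code of your own. Each camera call takes 0.05 s, during which the arm holds its last target.

## Task

The graphite marble mould is stuck in the pocket of the raised mould stand. Take the C-shaped push-out hook, bring its pin under the stand, feel for the knock-out hole in the underside without forcing the pin against the metal, and push the mould up until it stands proud enough to grip. Stand the hook back on the bench clear of the stand, then lift the mould out and set it gently, dish up, on the middle of the cooling slab, leaving the other things on the bench where they are.

Things in the scene. Friction and masses are not known exactly. Their poses are not given: they have to be found in the camera images.
- stand: Mould stand, fixed to the bench: aluminium block 110 (x) x 80 (y) x 24 mm, at z = 63 to 87 mm, with a through pocket 45.5 mm in diameter in its middle, on two steel cheeks at its x ends. Origin on the bench under the pocket's centre, z up. The cheeks (x = 45 to 55 mm either side, a 6 mm high foot flange out to 75 mm) leave a tunnel 90 mm wide, open at both y ends.
- stand_plate (a point): Centre of the tunnel's ceiling, straight under the pocket, 55 mm above the bench: underside of the 8 mm steel base plate that is the pocket's floor (z = 55 to 63 mm in the stand). Axes as the stand's. Two flat clamps, 20 (x) x 10 (y) mm, hang 3 mm below it near y = +27 and -27 mm. Plate and stand do not give. The plate has the knock-out hole: see stand_pocket.
- stand_pocket (a point): Centre of the pocket's floor (z = 63 mm in the stand). The base plate is screwed on through slots, so its round 15 mm knock-out hole may lie up to 7 mm off this centre along the stand's x and also along y. It cannot be seen: find it by feel. A pin pressed up beside it stops at z = 55 mm; in the hole it goes up to the mould's underside at 63 mm.
- mould: Dark graphite mould, a disc 44 mm across, 24 mm high, shallow dish in its upper face, about 80 g. Origin at the centre of its underside, z up. Starts home in the pocket, top flush with the block. Spring balls 19 mm above the pocket floor grip its side: about 5 to 15 N pushes it up and it stays where left. Graphite: friction about 0.35. See mould_top.
- mould_top (a point): Centre of the mould's top at rim height, 24 mm above its origin. It starts level with the block's top (87 mm above the bench). To grip it, it should stand 12 to 16 mm proud of the block (10 mm at the very least); raised more than about 18 mm it comes off the spring balls and is loose.
- hook: C-shaped push-out hook of flat bar, 0.28 kg, standing on its foot. Origin at the foot's underside below the pin, z up. Foot 8 mm thick, 40 mm wide (x), y = -74 to +18 mm; upright spine at y = -74 to -66 mm, 26 mm wide, 134 mm high. Centre of mass about y = -35 mm. It straddles the stand's block: foot in the tunnel, spine outside, grip above; lifting it pushes the pin up.
- hook_tip (a point): Tip of the hook's pin, 38 mm above the hook's origin. The pin is round, 9 mm in diameter, flat-ended, and stands upright on the foot (30 mm free length).
- hook_grip (a point): Centre of the hook's wooden grip, straight above the pin, 133 mm above the hook's origin. The grip is 22 mm wide along the hook's x (pinch it across x from above), 50 mm long along y and 20 mm high. The space between pin tip and grip is 85 mm high.
- slab: Cream fireclay cooling slab, 120 x 120 x 25 mm, fixed. Origin at the centre of its underside on the bench; its top is at z = 25 mm.
- jar: Bystander: amber glass jar with a steel cap, 60 mm in diameter, 85 mm high, origin at the centre of its underside. Leave alone.
- dish: Bystander: blue ceramic bowl, 80 mm in diameter, 35 mm high, origin at the centre of its underside. Leave alone.
- paddle: Bystander: graphite paddle lying on the bench, 220 mm long along its x (blade at +x), up to 50 mm wide, 18 mm high. Leave alone.
Mind the look-alikes: they are no part of the job. Of the things shaped like the stand, the aluminium one is meant. Of the things that look like the mould, the larger one is meant.

How it is judged:
On the way, in this order (a step that is already met when the one before it is completed fails the run):
1. the hook's pin stands under the mould, which it has pushed up at least 10 mm out of its pocket, still upright in the stand (z of mould in the frame of stand above 0.073 m and horizontal distance between mould and stand below 0.01 m and z of hook_tip in the frame of mould above -0.003 m and horizontal distance between hook_tip and mould below 0.02 m), for 0.1 s.
2. the hook stands upright on the bench clear of the stand and the mould still stands proud in its pocket (height (world z) of hook below 0.005 m and angle between hook's own z axis and vertical below 0.1 rad and horizontal distance between hook and stand above 0.08 m and z of mould in the frame of stand above 0.07 m and horizontal distance between mould and stand below 0.01 m), for 0.1 s.
At the end, for the whole second after the job is handed in: The mould rests flat and dish up on the slab, its centre within 30 mm of the slab's centre, at rest; the hook stands upright on the bench at rest, its pin at least 80 mm from the middle of the stand and not touching it (horizontal distance between mould and slab below 0.03 m and z of mould in the frame of slab between 0.022 and 0.029 m and angle between mould's own z axis and vertical below 0.12 rad and linear speed of each of mould, hook below 0.02 m/s and height (world z) of hook below 0.005 m and angle between hook's own z axis and vertical below 0.1 rad and horizontal distance between hook and stand above 0.08 m and contact force between hook and stand below 0.1 N).
It fails at once if the hook is forced against the stand or the mould (more than 35 N) (contact force between hook and stand above 35 N or contact force between hook and mould above 35 N).
It fails at once if the mould is tipped over (angle between mould's own z axis and vertical above 0.7 rad).
It fails at once if the mould falls to the bench (height (world z) of mould below 0.018 m).
It fails at once if the mould is dropped or banged on the slab (more than 40 N) (contact force between mould and slab above 40 N).
It fails at once if a bystander is moved more than 20 mm (distance of any of jar, dish, paddle from where it was at the start of the episode above 0.02 m).
It also fails if it takes over 72 s, if anything falls off the work surface, if the arm or the gripper's body presses on something with over 40 N, if the wrist force passes 120 N, or if a joint passes its speed limit or range.

## Working session

There is one attempt and no reset: what is moved stays moved. The work goes in short steps, each a Python script; the robot and the scene stay as the last script left them, time stands still between calls to the robot, and variables do not carry over. Pictures are saved under pics/ and viewed, and the job is handed in when it is done.

```bash
mkdir -p pics; ls; python3 - <<'E'
from workcell import r, command_gripper, optics
import cv2, numpy as np
s=r.read_state(); print(s['time_s'],s['eef_pos'],s['eef_rot'],s['grip_width'],r.tip_extent)
for n in ['top','side','wrist']:
    im,d=optics.get_image(n)
    cv2.imwrite(f'pics/{n}0.png',im[:,:,::-1]); np.savez(f'pics/{n}0.npz',im=im,d=d)
    print(n,{k:np.round(v,4).tolist() for k,v in optics.camera_model(n).items()})
E
```

```text
pics
0.0 [0.22851671 0.47223532 0.2556017 ] [ 2.23507387e-01  9.74701900e-01 -7.57036156e-04 -2.85226621e-04] 0.08533974958813821 0.025
top {'K': [[496.4225, 0.0, 256.2231], [0.0, 496.4225, 189.1768], [0.0, 0.0, 1.0]], 'R': [[0.0177, -0.9998, 0.0072], [-0.9949, -0.0183, -0.0988], [0.099, -0.0054, -0.9951]], 't': [-0.0082, 0.5672, 1.1249]}
side {'K': [[496.9824, 0.0, 252.3705], [0.0, 496.9824, 193.884], [0.0, 0.0, 1.0]], 'R': [[0.7465, -0.6653, 0.0105], [-0.5093, -0.5815, -0.6344], [0.4282, 0.4683, -0.7729]], 't': [-0.4278, 0.3702, 1.2121]}
wrist {'K': [[280.3171, 0.0, 256.2272], [0.0, 280.3171, 187.8754], [0.0, 0.0, 1.0]], 'tool_from_camera': [[0.0007, -0.9529, -0.3034, 0.0778], [1.0, 0.0011, -0.0012, -0.0002], [0.0015, -0.3034, 0.9529, -0.1177], [0.0, 0.0, 0.0, 1.0]]}
```

View pics/top0.png

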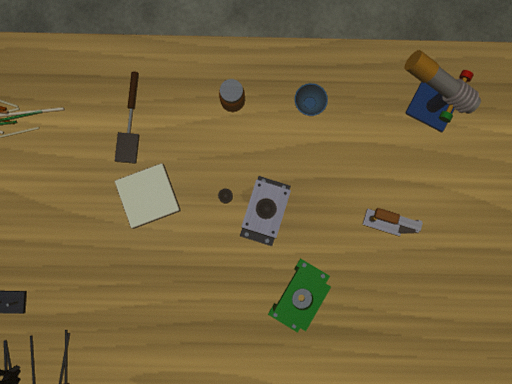

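View pics/side0.png

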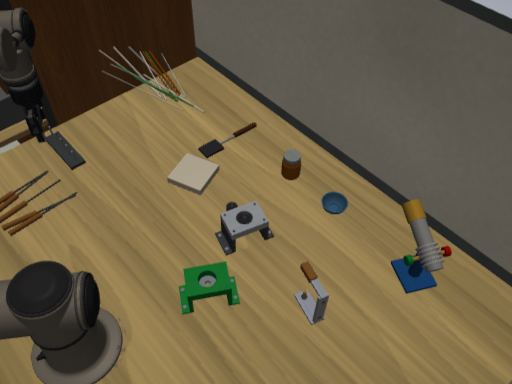

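The top view shows the aluminium stand at about (266,209), the hook at (392,222) with its spine to the right, and the slab at (147,196). The small look-alike mould is at (225,196) and the green look-alike stand at (300,297). I'll zoom in and measure next.

```bash
cat > h.py <<'E'
import numpy as np, cv2
from workcell import r, command_gripper, optics
from scipy.spatial.transform import Rotation as Ro
def pts_plane(uv,z,cm,T=None):
    """cast pixels to plane z. T=(R_wc,p_wc) camera->world for the wrist"""
    K=np.array(cm['K']); uv=np.atleast_2d(np.array(uv,float))
    d=np.c_[uv,np.ones(len(uv))]@np.linalg.inv(K).T
    if T is None:
        R=np.array(cm['R']); c=-R.T@np.array(cm['t']); dw=d@R
    else: c=T[1]; dw=d@T[0].T
    return c+dw*((z-c[2])/dw[:,2])[:,None]
def proj(X,cm):
    X=np.atleast_2d(X); p=X@np.array(cm['R']).T+np.array(cm['t']); p=p@np.array(cm['K']).T
    return p[:,:2]/p[:,2:]
def wristT(pos,rot,cm):
    A=np.array(cm['tool_from_camera']); R=Ro.from_quat(rot).as_matrix()
    return R@A[:3,:3], np.array(pos)+R@A[:3,3]
def down(yaw):
    """tool z down, tool y (jaw) along world direction yaw"""
    y=np.array([np.cos(yaw),np.sin(yaw),0]); z=np.array([0,0,-1.]); x=np.cross(y,z)
    return Ro.from_matrix(np.c_[x,y,z]).as_quat()
E
python3 - <<'E'
import cv2
a=cv2.imread('pics/top0.png'); b=cv2.imread('pics/side0.png')
cv2.imwrite('pics/z_stand.png',cv2.resize(a[165:260,200:310],None,fx=6,fy=6,interpolation=cv2.INTER_CUBIC))
cv2.imwrite('pics/z_hook.png',cv2.resize(a[195:245,350:435],None,fx=8,fy=8,interpolation=cv2.INTER_CUBIC))
cv2.imwrite('pics/z_side.png',cv2.resize(b[190:330,200:345],None,fx=4,fy=4,interpolation=cv2.INTER_CUBIC))
E
```

```text
(no output)
```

View pics/z_stand.png

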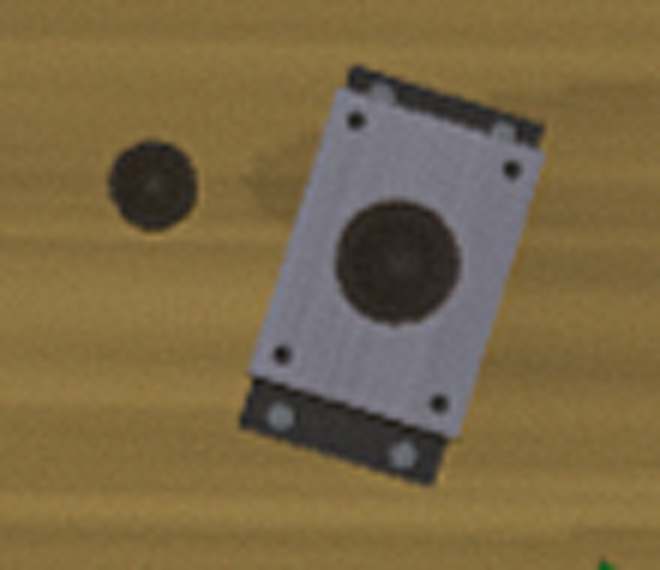

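View pics/z_hook.png

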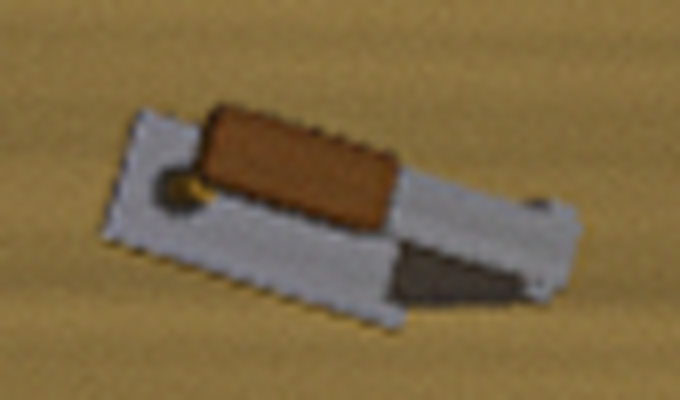

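View pics/z_side.png

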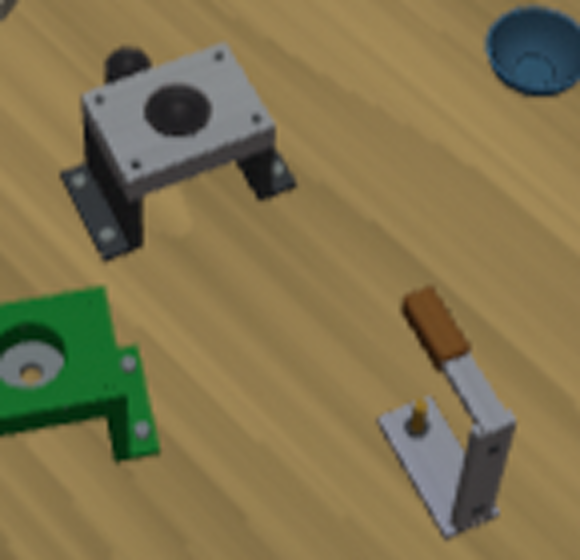

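```bash
cat > meas.py <<'E'
from h import *
from scipy import ndimage as ndi
def big(m,near):
    n,l,st,c=cv2.connectedComponentsWithStats(m.astype(np.uint8)); 
    k=[i for i in range(1,n) if st[i,4]>25]; k=min(k,key=lambda i:np.hypot(*(c[i]-near))); return l==k
def rect(m,z,cm):
    cn=max(cv2.findContours(m.astype(np.uint8),cv2.RETR_EXTERNAL,cv2.CHAIN_APPROX_NONE)[0],key=cv2.contourArea)[:,0].astype(float)
    P=pts_plane(cn,z,cm)[:,:2]; (c,s,a)=cv2.minAreaRect((P*1000).astype(np.float32)); return np.round(c,1),np.round(s,1),round(a,1)
E
python3 - <<'E'
from meas import *
for n,ps,pm,pg,psl in [('top',(250,190),(266,209),(387,216),(147,196)),('side',(235,215),(244,217),(309,271),(193,173))]:
    im=np.load(f'pics/{n}0.npz')['im']; cm=optics.camera_model(n)
    hsv=cv2.cvtColor(im,cv2.COLOR_RGB2HSV); H,S,V=[hsv[...,i].astype(int) for i in range(3)]
    print(n,'stand px',hsv[ps[1],ps[0]],'mould',hsv[pm[1],pm[0]],'grip',hsv[pg[1],pg[0]],'slab',hsv[psl[1],psl[0]])
    R=np.hypot(*(np.indices(H.shape)[::-1]-np.array(pm)[:,None,None]))
    m=big((V<80)&(R<22),pm)
    cn=max(cv2.findContours(m.astype(np.uint8),cv2.RETR_EXTERNAL,cv2.CHAIN_APPROX_NONE)[0],key=cv2.contourArea)[:,0]
    P=pts_plane(cn,.087,cm)[:,:2]*1000; c,rad=cv2.minEnclosingCircle(P.astype(np.float32)); print(' mould',P.mean(0).round(1),np.round(c,1),rad)
    if n=='top': 
        g=big((S<70)&(V>90),ps); print(' block',rect(ndi.binary_fill_holes(g),.087,cm),g.sum())
    g=big((S>150)&(H<14)&(V>50),pg); print(' grip',rect(g,.143,cm),g.sum())
    g=big((S<90)&(V>150),psl); print(' slab',rect(g,.025,cm),g.sum())
cm=optics.camera_model('top')
q=lambda x,y:(350+x/8,195+y/8)
# foot front corners (z=8): zoom coords
print('foot front corners',pts_plane([q(140,108),q(105,238)],.008,cm)*1000)
print('pin base/tip guess',pts_plane([q(180,190)],.008,cm)*1000,pts_plane([q(200,190)],.038,cm)*1000)
z=lambda x,y:(200+x/6,165+y/6)
P=pts_plane([z(337,90),z(545,150),z(458,438),z(250,376)],.087,cm)*1000; print('block corners',P.round(1),P.mean(0),np.diff(P,axis=0))
E
```

```text
top stand px [ 19 135 121] mould [15 37 55] grip [ 15 182  98] slab [ 34  35 167]
 mould [519.6 -19.3] [519.4 -19.5] 22.889522552490234
 block (array([522. , -20.1]), array([ 80.7, 114.9]), 73.6) 1483
 grip (array([ 813.5, -444.6]), array([25.8, 17. ]), 68.5) 81
 slab (array([549.3, 257.5]), array([115.8, 116.3]), 21.7) 2488
side stand px [108   9 136] mould [150  10  50] grip [ 15 176 110] slab [ 20  45 171]
 mould [519.7 -23.2] [519.8 -23.9] 22.401090621948242
 grip (array([ 800.7, -463.3]), array([29.3, 23.4]), 48.3) 75
 slab (array([550.4, 253.8]), array([117.2, 117.3]), 21.9) 1058
foot front corners [[ 528.27303197 -261.243069      8.        ]
 [ 489.84236194 -250.77321       8.        ]]
pin base/tip guess [[ 504.33159609 -272.9197988     8.        ]] [[ 503.11893137 -271.43621583   38.        ]]
block corners [[581.7   2.9  87. ]
 [561.  -73.9  87. ]
 [455.1 -43.4  87. ]
 [476.2  32.7  87. ]] [518.50007857 -20.45249424  87.        ] [[ -20.7714442   -76.79832714    0.        ]
 [-105.8565636    30.52541587    0.        ]
 [  21.13849841   76.11078831    0.        ]]
```

```bash
python3 - <<'E'
from meas import *
for n,pg in [('top',(387,216)),('side',(309,271))]:
    im=np.load(f'pics/{n}0.npz')['im']; cm=optics.camera_model(n)
    hsv=cv2.cvtColor(im,cv2.COLOR_RGB2HSV); H,S,V=[hsv[...,i].astype(int) for i in range(3)]
    d=lambda a: np.hypot(*(np.indices(H.shape)[::-1]-np.array(pg)[:,None,None]))<a
    print(hsv[pg[1]-4:pg[1]+5,pg[0]-14:pg[0]+14:2].tolist() if n=='x' else '')
    g=big((S>160)&(H<17)&(V<125)&(V>60)&d(20),pg); print(' grip',rect(g,.143,cm),rect(g,.133,cm),g.sum())
    cv2.imwrite(f'pics/gm_{n}.png',cv2.resize((g*255).astype(np.uint8)[pg[1]-25:pg[1]+25,pg[0]-25:pg[0]+25],None,fx=6,fy=6))
    de=np.load(f'pics/{n}0.npz')['d']; print(de[pg[1],pg[0]])
cm=optics.camera_model('top')
q=lambda x,y:(350+x/8,195+y/8)
P=pts_plane([q(225,103),q(400,155),q(380,230),q(200,175)],.143,cm)*1000; print(P.round(1),P.mean(0))
E
```

```text
grip (array([ 505.7, -270.2]), array([47.9, 20.7]), 75.0) (array([ 506.2, -272.9]), array([48.3, 20.9]), 75.0) 227
1.0351985

 grip (array([ 504.2, -276.2]), array([46.7, 19.5]), 73.4) (array([ 509.1, -272.7]), array([47.1, 19.7]), 73.4) 141
1.1853765
[[ 521.3 -252.3  143. ]
 [ 508.6 -297.9  143. ]
 [ 489.  -292.4  143. ]
 [ 502.4 -245.6  143. ]] [ 505.30082889 -272.05269081  143.        ]
```

```bash
python3 - <<'E'
from meas import *
yaw=np.deg2rad(-15.5)
hx=np.array([505.5,-272,0])/1000
st=np.array([519,-21,0])/1000
for y in (yaw,yaw+np.pi):
    for p in (hx+[0,0,.24],hx+[0,0,.139],st+[0,0,.18],st+[0,0,.114],np.array([.5495,.256,.06])): 
        q=r.solve_ik(p,down(y)); print(None if q is None else np.round(q,2))
E
```

```text
[-0.63  0.44  1.41 -0.    1.29 -0.36]
[-0.63  0.54  1.54 -0.    1.05 -0.36]
[-0.19  0.41  1.65 -0.    1.08  0.08]
[-0.19  0.49  1.73 -0.    0.92  0.08]
[ 0.31  0.69  1.51 -0.    0.93  0.58]
[-0.63  0.44  1.41 -0.    1.29  2.78]
[-0.63  0.54  1.54 -0.    1.05  2.78]
[-0.19  0.41  1.65 -0.    1.08 -3.06]
[-0.19  0.49  1.73 -0.    0.92 -3.06]
[ 0.31  0.69  1.51 -0.    0.93 -2.56]
```

```bash
python3 - <<'E'
from meas import *
yaw=np.deg2rad(-15.5)
for k,p in (('ws',[.45,-.02,.30]),('wh',[.43,-.26,.30])):
    r.reach(p,down(yaw)); s=r.read_state(); im,d=optics.get_image('wrist')
    cv2.imwrite(f'pics/{k}.png',im[:,:,::-1]); np.savez(f'pics/{k}.npz',im=im,d=d,p=s['eef_pos'],q=s['eef_rot'])
print(r.read_state()['time_s'],r.read_state()['contact_force'])
E
```

```text
3.1583 [ 0.46257069  0.1837685  -0.40774144]
```

View pics/ws.png

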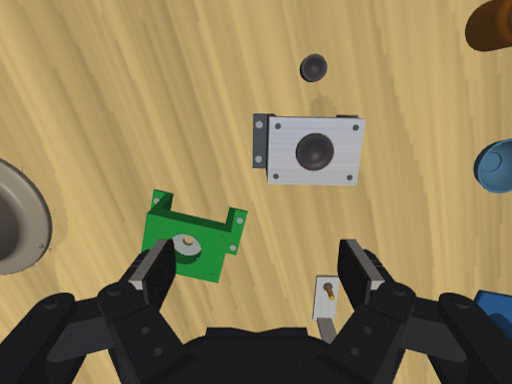

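View pics/wh.png

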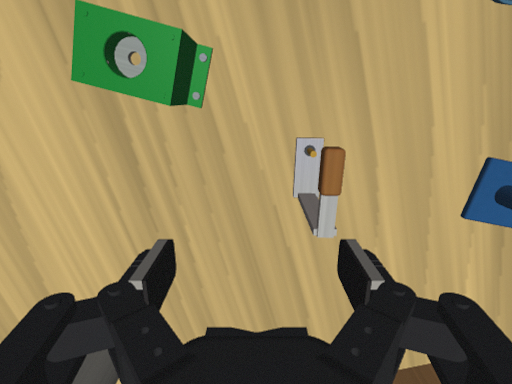

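The wrist view shows the mould at about (315,152) in the block. In the second picture the hook's grip is at (332,171), its pin at (312,152), and the spine points down (-y).

```bash
python3 - <<'E'
from meas import *
cm=optics.camera_model('wrist')
def go(k):
    z=np.load(f'pics/{k}.npz'); T=wristT(z['p'],z['q'],cm); hsv=cv2.cvtColor(z['im'],cv2.COLOR_RGB2HSV).astype(int); return z,T,hsv
def rt(m,zz,T):
    cn=max(cv2.findContours(m.astype(np.uint8),cv2.RETR_EXTERNAL,cv2.CHAIN_APPROX_NONE)[0],key=cv2.contourArea)[:,0].astype(float)
    P=pts_plane(cn,zz,cm,T)[:,:2]*1000; return [np.round(v,1) for v in cv2.minAreaRect(P.astype(np.float32))]
z,T,hsv=go('ws'); H,S,V=hsv[...,0],hsv[...,1],hsv[...,2]
D=lambda c,a: np.hypot(*(np.indices(H.shape)[::-1]-np.array(c)[:,None,None]))<a
print('mould',rt(big((V<100)&D((315,152),26),(315,152)),.087,T))
b=big((S<60)&(V>130)&D((315,150),70),(290,170)); print('block',rt(b,.087,T),b.sum())
print('depth mould rim/block', z['d'][175,285], (T[0]@np.linalg.inv(cm['K'])@[285,175,1]*z['d'][175,285]+T[1]).round(4))
z,T,hsv=go('wh'); H,S,V=hsv[...,0],hsv[...,1],hsv[...,2]
g=big((S>150)&(H<17)&(V<170)&D((332,171),35),(332,171)); print('grip',rt(g,.143,T),rt(g,.133,T),g.sum())
cv2.imwrite('pics/z_wh.png',cv2.resize(z['im'][130:245,285:355,::-1],None,fx=5,fy=5,interpolation=cv2.INTER_CUBIC))
E
```

```text
mould [array([520.9, -21.1]), array([43.9, 44.1]), np.float64(19.6)]
block [array([520.8, -21.5]), array([ 80.7, 110.6]), np.float64(73.7)] 4979
depth mould rim/block 0.34222668 [ 0.4805 -0.0399  0.0868]
grip [array([ 504.7, -271.6]), array([49., 23.]), np.float64(73.5)] [array([ 506.7, -274.8]), array([50.7, 23.8]), np.float64(73.5)] 1012
```

View pics/z_wh.png

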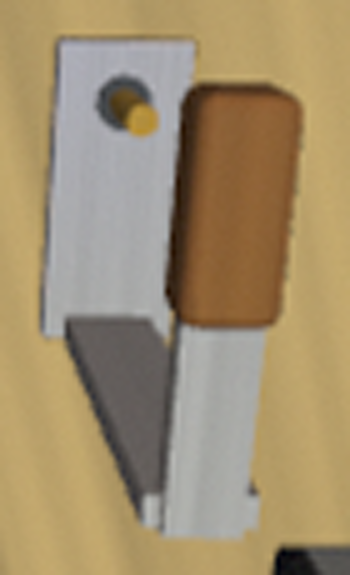

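```bash
python3 - <<'E'
from meas import *
cm=optics.camera_model('wrist')
z=np.load('pics/wh.npz'); T=wristT(z['p'],z['q'],cm)
print('pin',pts_plane([[314,154.4]],.038,cm,T)*1000)
q=lambda x,y:(285+x/5,130+y/5)
P=pts_plane([q(55,40),q(195,42)],.008,cm,T)*1000; print('foot front',P,P.mean(0))
yaw=np.deg2rad(-16)
g=np.array([.5053,-.2722])
r.reach([*g,.20],down(yaw)); 
r.move_straight([*g,.139],speed=.08,max_force=8)
s=r.read_state(); print(s['time_s'],s['eef_pos'],s['contact_force'])
command_gripper(.0,80); s=r.read_state(); print(s['time_s'],s['grip_width'],s['contact_force'],s['torque'])
E
```

```text
pin [[ 507.54445891 -275.57826185   38.        ]]
foot front [[ 491.80109196 -252.23570732    8.        ]
 [ 530.87571215 -263.61229192    8.        ]] [ 511.33840205 -257.92399962    8.        ]
4.6417 [ 0.50557516 -0.27240618  0.13954319] [-0.57833971  1.02701501  0.31670837]
5.2417 0.020788113290502456 [0.85058479 1.85055869 1.83817775] [ 0.0773795  -0.21750321 -0.02808582]
```

```bash
cat >> h.py <<'E'
SY=np.deg2rad(-16.2); E1=np.array([np.cos(SY),np.sin(SY)]); E2=np.array([-np.sin(SY),np.cos(SY)])
ST=np.array([.5202,-.0213]); OFF=-0.001   # pin relative to TCP along hook y
def tcp(x,y): # TCP xy for pin at stand-frame (x,y) metres
    return ST+E1*x+E2*(y-OFF)
Q=down(SY)
def snap(n,k):
    s=r.read_state(); im,d=optics.get_image(n); cv2.imwrite(f'pics/{k}.png',im[:,:,::-1]); np.savez(f'pics/{k}.npz',im=im,d=d,p=s['eef_pos'],q=s['eef_rot']); return im
E
python3 - <<'E'
from meas import *
s=r.read_state(); p=np.array(s['eef_pos'])
print(r.move_straight(p+[0,0,.008],speed=.03))
s=r.read_state(); print(s['eef_pos'],s['contact_force'],s['torque'],s['grip_width'])
r.move_straight([*tcp(0,-.145),.1475],Q,speed=.12)
s=r.read_state(); print(s['time_s'],s['eef_pos'],s['contact_force'],s['torque'],s['grip_width'])
snap('top','t1'); snap('side','s1'); snap('wrist','w1')
E
python3 - <<'E'
import cv2,numpy as np
a=cv2.imread('pics/t1.png')[150:270,220:400]; b=cv2.imread('pics/s1.png')[170:330,180:345]
cv2.imwrite('pics/z_t1.png',cv2.resize(a,None,fx=4,fy=4,interpolation=2)); cv2.imwrite('pics/z_s1.png',cv2.resize(b,None,fx=4,fy=3.7,interpolation=2))
E
```

```text
False
[ 0.50557094 -0.27218066  0.14727761] [-0.18202243 -0.43515772 -2.35799951] [ 0.12256558 -0.01242216  0.05775624] 0.02091027950882469
6.7833 [ 0.48034508 -0.16021291  0.14757092] [ 0.72319914  0.16307851 -2.64021033] [ 0.04479391 -0.04221696 -0.00037465] 0.021060845079493302
```

View pics/z_t1.png

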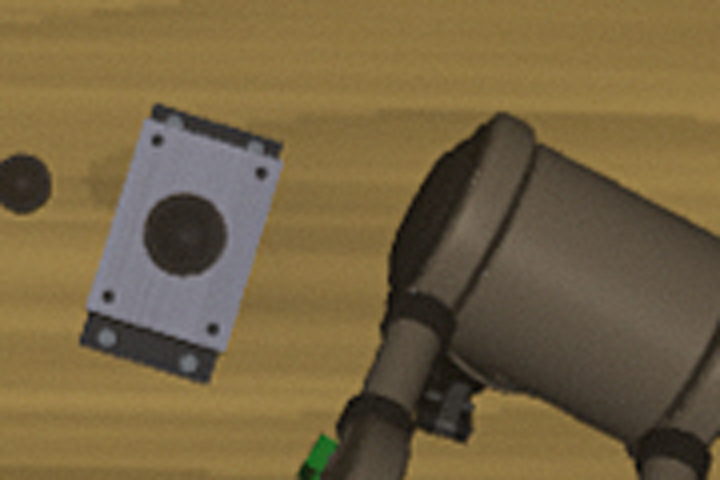

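View pics/z_s1.png

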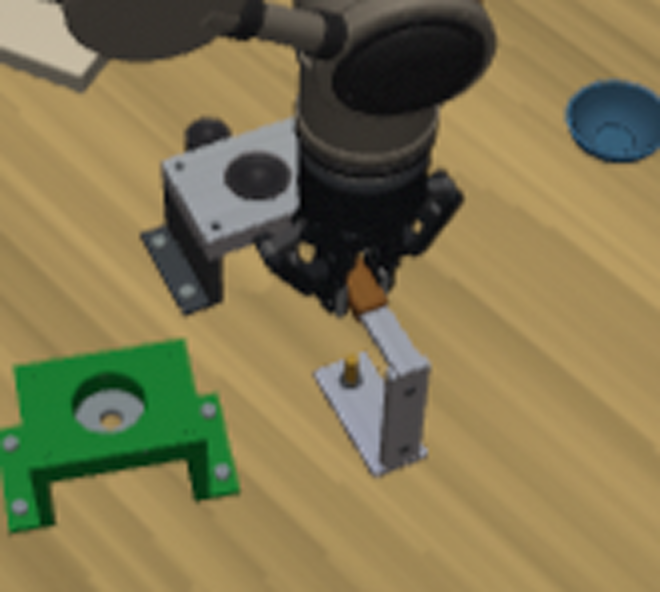

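View pics/w1.png

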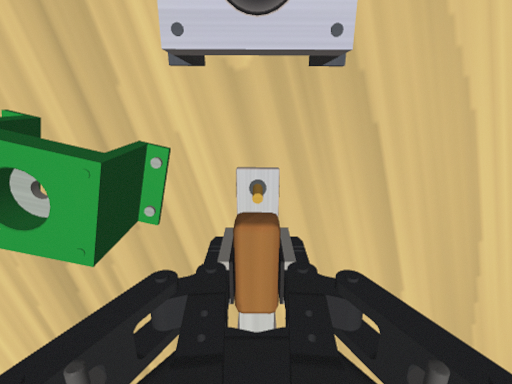

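```bash
python3 - <<'E'
from meas import *
cm=optics.camera_model('wrist'); z=np.load('pics/w1.npz'); T=wristT(z['p'],z['q'],cm)
im=z['im']; cv2.imwrite('pics/z_w1.png',cv2.resize(im[155:225,225:295,::-1],None,fx=8,fy=8,interpolation=2))
cv2.imwrite('pics/z_w1b.png',cv2.resize(im[0:75,150:365,::-1],None,fx=3.6,fy=3.6,interpolation=2))
p=z['p'][:2]
def rep(n,X): d=X[:,:2]-p; print(n,(X*1000).round(1).tolist(),'rel tool e1,e2',np.c_[d@E1,d@E2].round(4).tolist())
rep('pin',pts_plane([[258,198]],.0462,cm,T))
rep('foot corners',pts_plane([[237,168],[278.5,168]],.0162,cm,T))
rep('block edge',pts_plane([[161,49],[356,50.5]],.087,cm,T))
cs=optics.camera_model('side'); zs=np.load('pics/s1.npz'); rep('side pin',pts_plane([[267.75,266.8]],.0462,cs))
print(Ro.from_quat(z['q']).as_matrix().round(4))
E
```

```text
pin [[481.0, -161.9, 46.2]] rel tool e1,e2 [[0.0012, -0.0014]]
foot corners [[467.9, -139.1, 16.2], [504.2, -149.7, 16.2]] rel tool e1,e2 [[-0.0177, 0.0169], [0.0201, 0.0169]]
block edge [[456.4, -44.6, 87.0], [564.2, -76.7, 87.0]] rel tool e1,e2 [[-0.0551, 0.1045], [0.0573, 0.1037]]
side pin [[480.4, -164.0, 46.2]] rel tool e1,e2 [[0.0012, -0.0035]]
[[ 2.797e-01  9.601e-01  2.000e-04]
 [ 9.601e-01 -2.797e-01 -3.000e-04]
 [-2.000e-04  2.000e-04 -1.000e+00]]
```

View pics/z_w1.png

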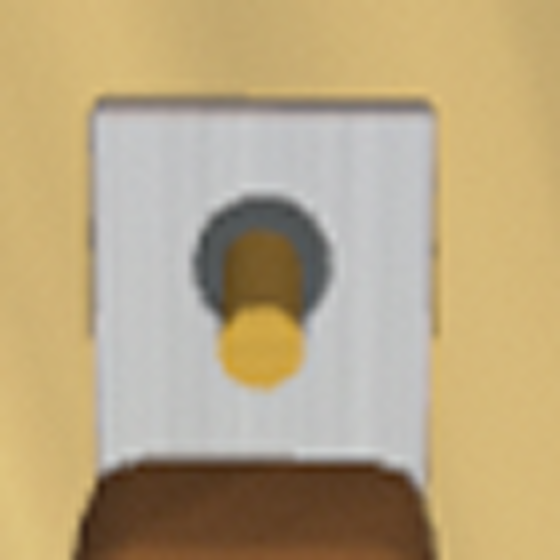

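View pics/z_w1b.png

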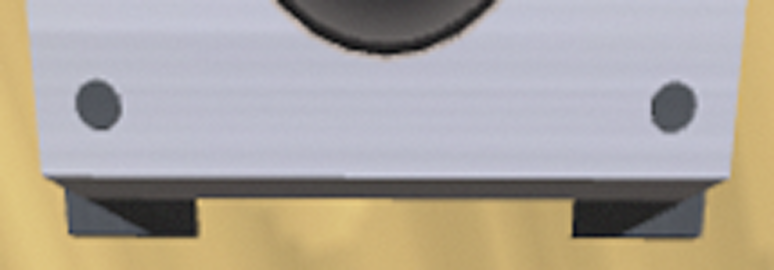

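```bash
sed -i 's/OFF=-0.001 /OFF=-0.0014 /' h.py; python3 - <<'E'
from meas import *
print(r.move_straight([*tcp(0,-.06),.1475],Q,speed=.12,max_force=8))
print(r.move_straight([*tcp(0,0),.1475],Q,speed=.06,max_force=8))
s=r.read_state(); print(s['time_s'],s['eef_pos'],s['contact_force'])
print(r.move_straight([*tcp(0,0),.153],Q,speed=.02,max_force=5))
t=r.read_state()['time_s']
hit=r.move_straight([*tcp(0,0),.1595],Q,speed=.015,max_force=5)
s=r.read_state(); print(hit,s['time_s']-t,s['eef_pos'],s['contact_force'])
if hit: r.move_straight([*tcp(0,0),.1535],Q,speed=.03)
s=r.read_state(); print(s['time_s'],s['eef_pos'],s['contact_force'])
E
```

```text
False
False
8.9417 [ 0.52052209 -0.0202129   0.14747401] [-0.77194218 -0.01650138 -2.74371073]
False
False 0.5832999999999995 [ 0.52051153 -0.0200381   0.15958056] [-1.31596645 -1.30385124 -1.71615106]
9.95 [ 0.52051153 -0.0200381   0.15958056] [-1.31596645 -1.30385124 -1.71615106]
```

```bash
python3 - <<'E'
from meas import *
hit=r.move_straight([*tcp(0,0),.170],Q,speed=.012,max_force=4)
s=r.read_state(); print(hit,s['time_s'],s['eef_pos'],s['contact_force'],s['torque'])
E
```

```text
True 10.475 [ 0.51977999 -0.01995915  0.1636891 ] [-0.64912516 -0.65521096 -2.19387661] [-0.04784152 -0.02548122 -0.01274526]
```

```bash
python3 - <<'E'
from meas import *
for z in (.1650,.1665,.168,.170):
    hit=r.move_straight([*tcp(0,0),z],Q,speed=.01,max_force=20)
    s=r.read_state(); print(hit,round(s['time_s'],2),s['eef_pos'].round(4),s['contact_force'].round(2),s['torque'].round(3),s['grip_width'])
    if hit: break
snap('wrist','w2'); snap('top','t2'); snap('side','s2')
E
```

```text
False 10.88 [ 0.5204 -0.02    0.1648] [-1.7  -0.94 -1.72] [-0.2    0.185  0.014] 0.02019703952644902
False 11.18 [ 0.5202 -0.0199  0.1659] [-1.28 -1.22 -8.57] [-0.21   0.135  0.002] 0.021043393609203005
False 11.48 [ 0.5202 -0.0199  0.1679] [-0.76 -0.67 -7.92] [-0.233  0.436 -0.024] 0.020627760094479253
False 11.83 [ 0.5205 -0.0199  0.1702] [-1.49 -0.61 -7.96] [-0.183  0.538 -0.047] 0.02089656116239489
```

View pics/w2.png

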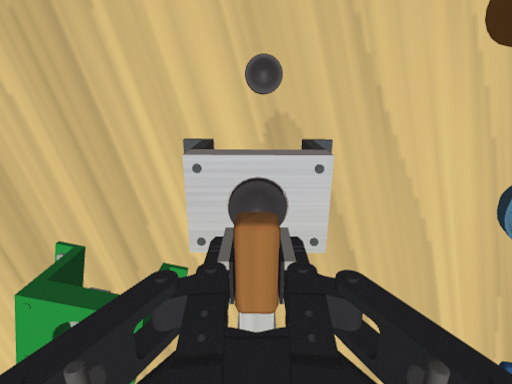

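View pics/s2.png

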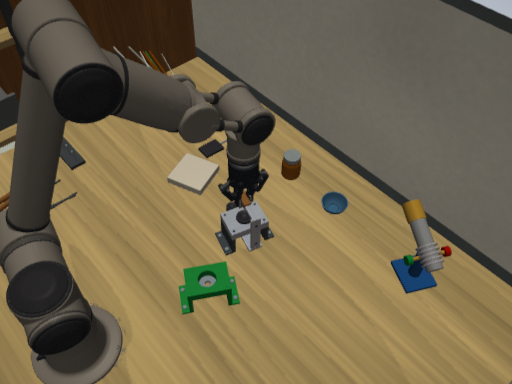

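```bash
cat >> h.py <<'E'
def rimz(k):
    cm=optics.camera_model('wrist'); z=np.load(f'pics/{k}.npz'); T=wristT(z['p'],z['q'],cm); d=z['d']
    v,u=np.mgrid[0:384,0:512]; X=(np.dstack([u,v,np.ones_like(u)])@np.linalg.inv(cm['K']).T)*d[...,None]@T[0].T+T[1]
    return X
E
python3 - <<'E'
from meas import *
X=rimz('w2')
a=(X[:,:,:2]-ST); x=a@E1; y=a@E2; rad=np.hypot(x,y); V=(np.arange(384)[:,None]<240)&np.ones((1,512),bool)
m=(rad<.0205)&(rad>.018)&(y>.003)&V; print('rim z',np.percentile(X[m][:,2],[10,50,90]).round(4),m.sum())
m=(abs(x)<.05)&(abs(y)<.038)&(rad>.026)&(y>0)&V; print('block z',np.percentile(X[m][:,2],[10,50,90]).round(4),m.sum())
E
```

```text
rim z [0.0925 0.1538 0.1742] 582
block z [0.0007 0.087  0.0879] 5547
```

```bash
python3 - <<'E'
from meas import *
X=rimz('w2'); a=(X[:,:,:2]-ST); x=a@E1; y=a@E2; rad=np.hypot(x,y)
m=(rad<.0205)&(rad>.0175)&(y>.008)&(X[...,2]<.12); print(np.percentile(X[m][:,2],[10,50,90]).round(4),m.sum())
for z in (.172,.174,.176,.178):
    hit=r.move_straight([*tcp(0,0),z],Q,speed=.012,max_force=20)
    s=r.read_state(); print(hit,round(s['time_s'],2),s['eef_pos'].round(4),s['contact_force'].round(2),s['torque'].round(3))
    if hit: break
snap('wrist','w3')
X=rimz('w3'); a=(X[:,:,:2]-ST); x=a@E1; y=a@E2; rad=np.hypot(x,y)
m=(rad<.0205)&(rad>.0175)&(y>.008)&(X[...,2]<.12); print(np.percentile(X[m][:,2],[10,50,90]).round(4),m.sum())
E
```

```text
[0.0923 0.0929 0.0937] 225
False 12.3 [ 0.5207 -0.02    0.1725] [-3.24 -1.37 -4.85] [-0.155  0.715  0.037]
False 12.62 [ 0.5206 -0.02    0.1743] [-2.48 -1.72 -5.99] [-0.209  0.695 -0.013]
False 12.93 [ 0.5207 -0.0199  0.1764] [-2.86 -0.99 -6.69] [-0.179  0.686 -0.028]
False 13.25 [ 0.5207 -0.02    0.1784] [-2.4  -1.36 -7.15] [-0.234  0.728  0.007]
[0.1003 0.1011 0.1019] 229
```

View pics/w3.png

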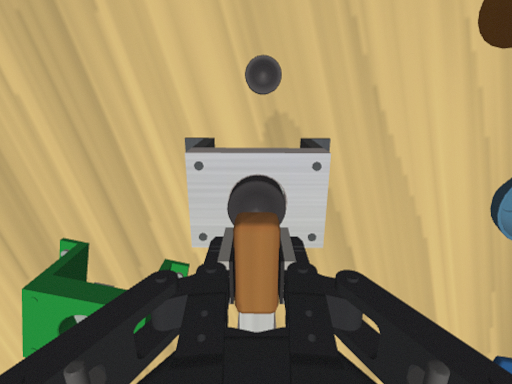

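```bash
python3 - <<'E'
from meas import *
def st(l): s=r.read_state(); print(l,round(s['time_s'],2),s['eef_pos'].round(4),s['contact_force'].round(2),s['torque'].round(3),round(s['grip_width'],4))
r.hold(.2)
p=r.read_state()['eef_pos']
print(r.move_straight([*tcp(0,0),.166],Q,speed=.03,max_force=15)); st('dn')
print(r.move_straight([*tcp(0,0),.1475],Q,speed=.04,max_force=12)); st('dn2')
snap('wrist','w4')
X=rimz('w4'); a=(X[:,:,:2]-ST); x=a@E1; y=a@E2; rad=np.hypot(x,y)
m=(rad<.0205)&(rad>.0175)&(y>.008)&(X[...,2]<.12); print(np.percentile(X[m][:,2],[10,50,90]).round(4),m.sum())
E
```

```text
False
dn 14.05 [ 0.5206 -0.0199  0.1657] [-1.79 -1.04 -4.06] [-0.294  0.445 -0.028] 0.0211
False
dn2 14.66 [ 0.5209 -0.0198  0.1475] [-0.69 -0.41 -2.99] [ 0.055 -0.016  0.06 ] 0.0209
[0.1003 0.1012 0.1019] 303
```

The mould stayed 14 mm proud with the pin down. Next I'll withdraw the hook and stand it back where it was.

```bash
python3 - <<'E'
from meas import *
def st(l): s=r.read_state(); print(l,round(s['time_s'],2),s['eef_pos'].round(4),s['contact_force'].round(2),s['torque'].round(3),round(s['grip_width'],4))
print(r.move_straight([*tcp(0,-.14),.1475],Q,speed=.12,max_force=8)); st('out')
print(r.move_straight([.5055,-.2722,.1475],Q,speed=.15)); st('over')
print(r.move_straight([.5055,-.2722,.1410],Q,speed=.04)); 
print(r.move_straight([.5055,-.2722,.1370],Q,speed=.01,max_force=3)); st('down')
snap('side','s3')
command_gripper(.04); st('open')
command_gripper(.085); st('open')
r.move_straight([.5055,-.2722,.20],Q,speed=.1); st('up')
snap('wrist','w5'); snap('side','s4')
E
python3 - <<'E'
import cv2
cv2.imwrite('pics/z_s4.png',cv2.resize(cv2.imread('pics/s4.png')[190:340,200:350],None,fx=4,fy=4,interpolation=2))
E
```

```text
False
out 16.02 [ 0.4816 -0.1538  0.1475] [ 0.09 -0.94 -2.99] [ 0.073 -0.058  0.006] 0.0205
False
over 16.98 [ 0.5052 -0.2714  0.1473] [ 0.35  0.2  -1.56] [ 0.079 -0.016  0.014] 0.0209
False
True
down 17.58 [ 0.5058 -0.272   0.1393] [1.7  0.53 6.15] [ 0.16  -0.094 -0.015] 0.0208
open 17.96 [ 0.5048 -0.2715  0.1378] [-0.67  0.23 -1.01] [-0.044 -0.047 -0.009] 0.0399
open 18.48 [ 0.505  -0.2716  0.138 ] [-0.26 -0.22  0.63] [0.056 0.028 0.009] 0.085
up 19.24 [ 0.5052 -0.272   0.1995] [-0.62 -0.7  -0.1 ] [ 0.012 -0.017 -0.04 ] 0.0847
```

View pics/z_s4.png

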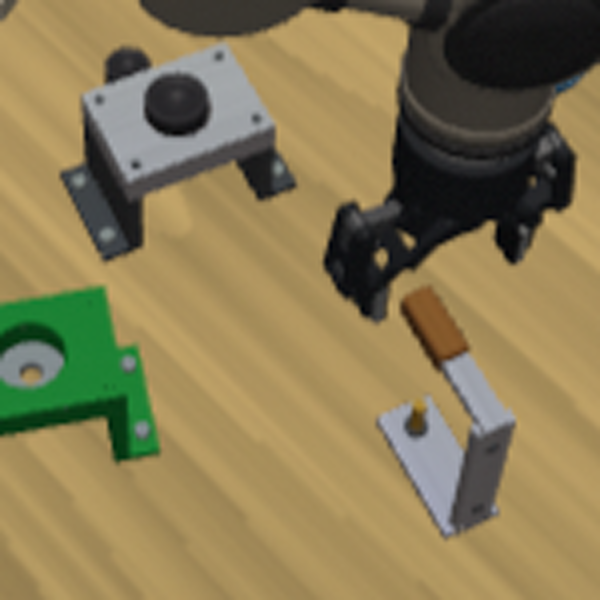

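View pics/w5.png

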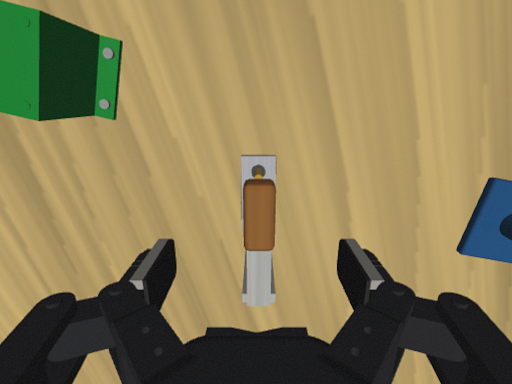

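```bash
python3 - <<'E'
from meas import *
def st(l): s=r.read_state(); print(l,round(s['time_s'],2),s['eef_pos'].round(4),s['contact_force'].round(2),s['torque'].round(3),round(s['grip_width'],4))
r.move_straight([.5055,-.2722,.225],Q,speed=.15)
m=np.array([.5203,-.0212])
r.reach([*(m-E2*.09),.225],Q); snap('wrist','w6'); st('look')
X=rimz('w6'); a=(X[:,:,:2]-ST); rad=np.hypot(a[...,0],a[...,1])
k=(rad<.035)&(X[...,2]>.095)&(X[...,2]<.108); cn=max(cv2.findContours(k.astype(np.uint8),0,1)[0],key=cv2.contourArea)
P=X[k][:,:2]; print('mould top from depth',P.mean(0).round(4),(P.max(0)-P.min(0)).round(4),np.median(X[k][:,2]).round(4),k.sum(), cv2.minEnclosingCircle((P*1000).astype(np.float32)))
E
```

```text
look 20.41 [ 0.4954 -0.1085  0.2247] [ 0.17  0.64 -0.07] [-0.018 -0.032  0.015] 0.0852
mould top from depth [ 0.5203 -0.0205] [0.0436 0.0437] 0.1002 2435 ((520.1452026367188, -20.892621994018555), 22.039182662963867)
```

View pics/w6.png

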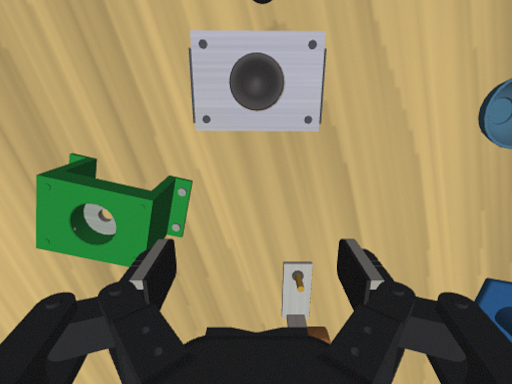

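```bash
python3 - <<'E'
from meas import *
def st(l): s=r.read_state(); print(l,round(s['time_s'],2),s['eef_pos'].round(4),s['contact_force'].round(2),s['torque'].round(3),round(s['grip_width'],4)); return s
m=[.5202,-.0209]
command_gripper(.058)
r.reach([*m,.15],Q)
print(r.move_straight([*m,.120],Q,speed=.06,max_force=6)); st('a')
print(r.move_straight([*m,.108],Q,speed=.015,max_force=5)); s=st('touch')
E
```

```text
False
a 21.99 [ 0.5203 -0.021   0.1199] [ 0.57 -0.1   0.83] [-0.004  0.06   0.039] 0.0584
False
touch 22.94 [ 0.5203 -0.0209  0.1081] [ 0.62  0.76 -0.21] [-0.031 -0.051  0.026] 0.0578
```

```bash
python3 - <<'E'
from meas import *
def st(l): s=r.read_state(); print(l,round(s['time_s'],2),s['eef_pos'].round(4),s['contact_force'].round(2),s['torque'].round(3),round(s['grip_width'],4)); return s
m=[.5202,-.0209]
r.move_straight([*m,.1115],Q,speed=.03)
command_gripper(.03,70); st('grip')
r.move_straight([*m,.116],Q,speed=.015); st('l1')
r.move_straight([*m,.125],Q,speed=.03); st('l2')
r.move_straight([*m,.165],Q,speed=.08); st('l3')
snap('wrist','w7'); snap('side','s7')
E
python3 - <<'E'
import cv2
cv2.imwrite('pics/z_s7.png',cv2.resize(cv2.imread('pics/s7.png')[130:280,170:320],None,fx=4,fy=4,interpolation=2))
E
```

```text
grip 23.5 [ 0.5203 -0.021   0.1111] [ 2.91 -1.2  -6.24] [-0.086 -0.519 -0.002] 0.0414
l1 23.95 [ 0.5203 -0.0209  0.1167] [ 0.18 -0.09 -0.47] [-0.127 -0.132 -0.013] 0.0411
l2 24.4 [ 0.52   -0.0208  0.1252] [ 0.34 -0.1  -1.14] [ 0.031 -0.065 -0.016] 0.0416
l3 25.05 [ 0.5199 -0.0208  0.1647] [-0.07  0.34  0.08] [ 0.014 -0.031 -0.025] 0.0408
```

View pics/z_s7.png

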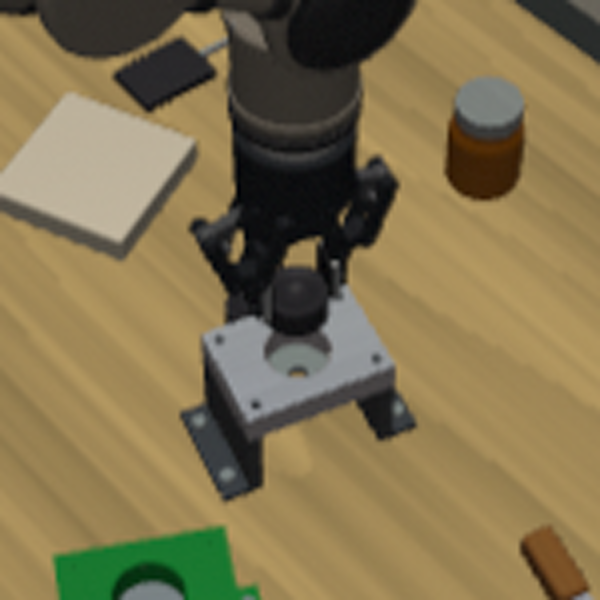

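View pics/w7.png

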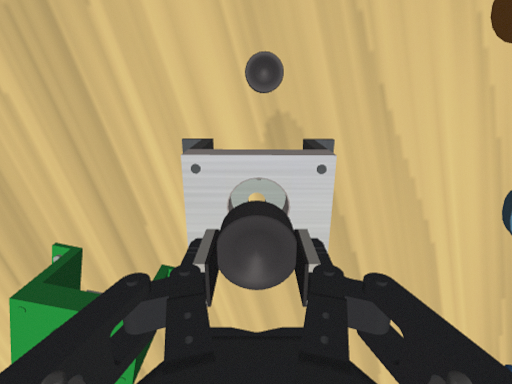

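```bash
python3 - <<'E'
from meas import *
X=rimz('w7'); p=np.load('pics/w7.npz')['p']; print(p)
a=X[...,:2]-p[:2]; rad=np.hypot(a[...,0],a[...,1])
u=np.arange(512)[None,:];v=np.arange(384)[:,None]
k=(u>222)&(u<292)&(v>205)&(v<290)&(rad>.0175)&(rad<.021)&(X[...,2]>.13)&(X[...,2]<.17)
P=X[k]; A=np.c_[P[:,0]-p[0],P[:,1]-p[1],np.ones(len(P))]; c=np.linalg.lstsq(A,P[:,2],rcond=None)[0]
res=P[:,2]-A@c; g=abs(res)<.0015; c=np.linalg.lstsq(A[g],P[g,2],rcond=None)[0]
print('rim z fit: slope',c[:2].round(3),'z',c[2].round(4),'rel tcp',(c[2]-p[2]).round(4),g.sum(),len(g))
k=(u>215)&(u<300)&(v>200)&(v<295)&(X[...,2]>.148)&(X[...,2]<.162)&(rad<.025)
Q2=X[k]; print('centre rel tcp',(np.array(cv2.minEnclosingCircle(((Q2[:,:2]-p[:2])*1000).astype(np.float32))[0])),k.sum())
for y in (SY,SY+np.pi/2,SY-np.pi/2):
    q=r.solve_ik([.5495,.256,.06],down(y)); print(None if q is None else q.round(2))
E
```

```text
[ 0.51990967 -0.02084792  0.16473754]
rim z fit: slope [ 0.001 -0.014] z 0.1538 rel tcp -0.0109 1081 1089
centre rel tcp [0.57191128 0.26690638] 5197
[ 0.31  0.69  1.51 -0.    0.93  0.59]
[ 0.31  0.69  1.51 -0.    0.93 -0.98]
[ 0.31  0.69  1.51 -0.    0.93  2.16]
```

```bash
python3 - <<'E'
from meas import *
def st(l): s=r.read_state(); print(l,round(s['time_s'],2),s['eef_pos'].round(4),s['contact_force'].round(2),s['torque'].round(3),round(s['grip_width'],4)); return s
c=[.5495,.256]
r.move_straight([.5202,-.0209,.20],Q,speed=.12)
r.reach([*c,.14],Q); st('over')
r.move_straight([*c,.068],Q,speed=.08); st('near')
snap('side','s8')
print(r.move_straight([*c,.057],Q,speed=.008,max_force=3)); st('down')
snap('side','s9')
E
python3 - <<'E'
import cv2
cv2.imwrite('pics/z_s9.png',cv2.resize(cv2.imread('pics/s9.png')[80:230,120:270],None,fx=4,fy=4,interpolation=2))
E
```

```text
over 26.69 [0.5498 0.2549 0.14  ] [ 0.74  0.01 -0.73] [ 0.012 -0.012 -0.017] 0.0411
near 27.74 [0.5499 0.2561 0.0685] [ 0.61  0.14 -0.18] [0.004 0.016 0.008] 0.0409
True
down 28.73 [0.5495 0.2559 0.0601] [ 0.93 -0.5   4.75] [-0.028  0.005  0.027] 0.0412
```

View pics/z_s9.png

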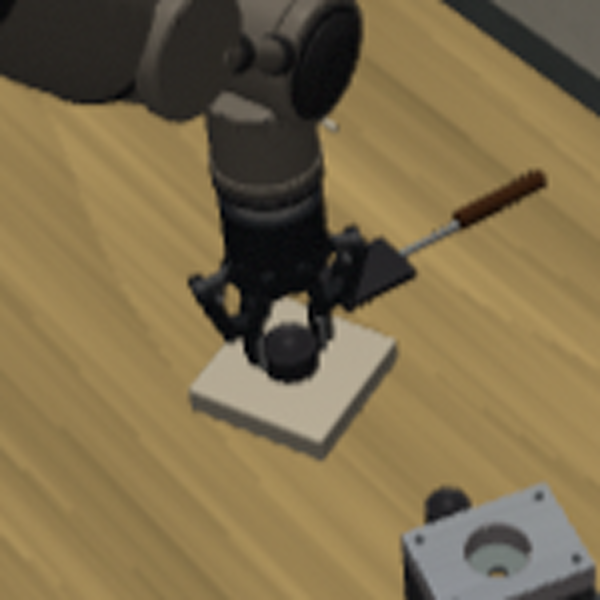

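```bash
python3 - <<'E'
from meas import *
def st(l): s=r.read_state(); print(l,round(s['time_s'],2),s['eef_pos'].round(4),s['contact_force'].round(2),round(s['grip_width'],4)); return s
command_gripper(.058); st('rel')
c=[.5495,.256]
r.move_straight([*c,.13],Q,speed=.08)
r.reach([.40,.22,.28],Q); st('away'); r.hold(.3)
snap('wrist','w10'); snap('side','s10'); snap('top','t10')
im=np.load('pics/w10.npz')['im']
E
python3 - <<'E'
import cv2,numpy as np
a=cv2.imread('pics/s10.png')[110:340,140:350]
cv2.imwrite('pics/z_s10.png',cv2.resize(a,None,fx=2.6,fy=2.6,interpolation=2))
E
```

```text
rel 29.09 [0.5486 0.2557 0.0589] [-0.38  0.05  0.18] 0.0579
away 30.99 [0.4005 0.2201 0.2793] [-0.26  0.91 -0.47] 0.0581
```

View pics/z_s10.png

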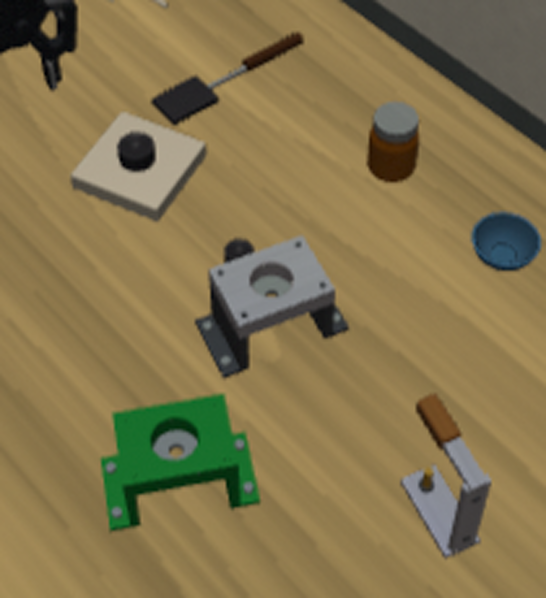

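View pics/w10.png

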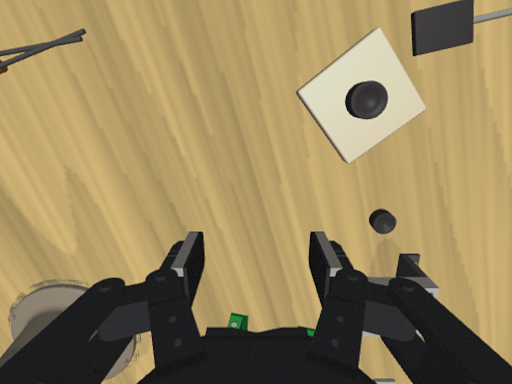

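View pics/t10.png

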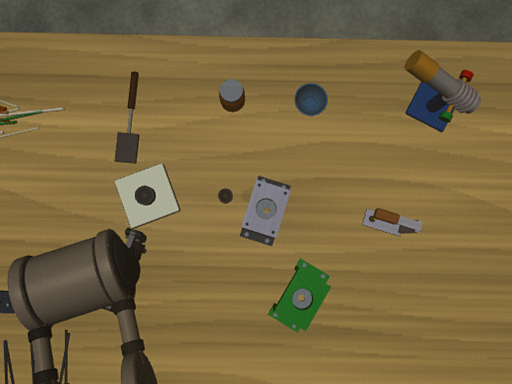

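```bash
python3 - <<'E'
from meas import *
X=rimz('w10'); k=(X[...,2]>.044)&(X[...,2]<.055)&(np.hypot(X[...,0]-.5495,X[...,1]-.256)<.05)
P=X[k]; print('mould top',np.median(P[:,2]).round(4),cv2.minEnclosingCircle((P[:,:2]*1000).astype(np.float32)),k.sum())
im=np.load('pics/t10.npz')['im']; im0=np.load('pics/top0.npz')['im']; d=np.abs(im.astype(int)-im0).max(2)
for n,(a,b,c,e) in dict(jar=(215,75,250,115),dish=(290,80,332,120),paddle=(110,68,145,166)).items(): print(n,'changed px',(d[b:e,a:c]>40).sum())
print(r.read_state()['time_s']); r.finish_job()
E
```

```text
mould top 0.0482 ((549.176513671875, 255.87403869628906), 22.43006134033203) 1065
jar changed px 0
dish changed px 0
paddle changed px 0
31.4417
the job is handed in; nothing more can be done
```

The mould is out of the stand and sitting dish up on the middle of the cooling slab, and the job was handed in at about 31.4 s. No verdict is reported back.

- **Knock-out:** I gripped the hook and slid its pin into the tunnel. The first upward probe, at the nominal centre, went past the plate height without contact and then met the mould. No search was needed. I pushed the mould up against about 6 N until it stood 14 mm proud (rim at about 101 mm), and it stayed there when the pin came down.
- **Hook:** It stands upright on the bench at its original spot, about 250 mm from the stand.
- **Mould:** I lifted it out and lowered it until it touched the slab; the wrist force read about 5 N at touchdown. It sits at about (549, 256) mm, and the cameras put the slab's centre at about (549.5, 256) mm.

**Last checks:**
- The final pictures show the mould lying flat and the hook upright.
- The top-view patches around the jar, dish and paddle did not change from the start.
- The depth reading of the mould's top was a median of 48.2 mm where 49 mm was expected, which fits the dish lowering the median.
- The cameras disagreed by about 2 to 4 mm on the stand, slab and pin positions, which was within what the job could take.

No check failed.

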